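# Set up the candle vases for the window display

## Task

The two vases with tapered bottoms lie tipped in angled wooden cradles. Seat each of them upright and fully home in the cup-shaped wooden stand of its own size, the large vase in the large stand and the small vase in the small one, lowering them rather than dropping them. When both stand, take the candle out of its angled holder and stand it, wick up, right down in the neck of the large vase; leave the other things where they are.

Things in the scene. Friction and masses are not known exactly. Their poses are not given: they have to be found in the camera images.
- vase_large: Large sand stoneware vase, 116 mm tall, 0.32 kg. Origin: centre of underside; z: along its axis to the mouth. Foot 37 mm across, straight cone to the belly (67 mm across, 24 to 42 mm up), shoulder to 66 mm, then a straight neck 40 mm across to the top, its hole 28 mm wide. Starts in cradle_large, axis 27 degrees from vertical, mouth up towards the robot. Seated: origin 20 mm over the stand's.
- vase_small: Small vase of the same make, 96 mm tall, 0.18 kg. Origin: centre of underside; z: along its axis to the mouth. Foot 27 mm across, cone to the belly (52 mm across, 20 to 34 mm up), shoulder to 52 mm, straight neck 30 mm across to the top, hole 18 mm (too narrow for the candle). Starts in cradle_small, tipped 27 degrees, mouth up towards the robot. Seated: origin 20 mm over the stand's.
- candle: Ivory candle, straight, 22 mm across, 150 mm long and a 6 mm wick at the top, 0.06 kg. Origin: centre of its flat lower end; z: along it towards the wick. It starts in cradle_candle, 27 to 30 degrees from vertical, the wick up and towards the robot, its lower 55 mm inside the holder; draw it out along its own axis.
- stand_large: Light-wood turned stand shaped like an egg cup, fixed to the worktop: foot 76 mm across, 46 mm high, the rim 82 mm across, with a conical hollow (half angle 32 degrees, 70 mm across at the rim, 28 mm deep) in which the large vase centres itself. Origin: centre of the underside; z up.
- stand_small: The same kind of stand, smaller, also fixed: foot 62 mm across, 42 mm high, rim 67 mm across, conical hollow 55 mm across at the rim and 24 mm deep, for the small vase. Origin: centre of the underside; z up.
- vase_large_floor (a point): Centre of the floor of the hole in the large vase's neck, 68 mm above its underside on its axis; the candle's lower end comes to rest here.
- cradle_large: Fixed wooden cradle holding the large vase: base plate 80 x 104 x 10 mm and, between two posts, a conical cup like the large stand's (rim 82 mm across, 28 mm deep), its axis tipped 27 degrees to the cradle's -x side; draw the vase out along its own axis, about 30 mm, before it is free. Origin: centre of the underside.
- cradle_small: Fixed cradle of the same form holding the small vase: base plate 80 x 90 x 10 mm, conical cup like the small stand's (rim 67 mm across, 24 mm deep), tipped 27 degrees; draw the vase out about 26 mm along its own axis. Origin: centre of the underside.
- cradle_candle: Fixed medium-wood holder of the candle: base plate 80 x 60 x 10 mm and a tube 35 mm across (bore 25 mm) and 60 mm deep, tipped 27 degrees towards its -x side. Origin: centre of the underside.
- pebble: Bystander: black round paperweight, 47 x 54 x 36 mm, in front of the cradles. Origin: centre of the underside.
Mind the look-alikes: they are no part of the job. Leave any green or purple look-alike of the stand_small alone.

How it is judged:
By the outcome, as a careful person would: the job done as asked, in the order asked, and still so for the second after the job is handed in, with the robot touching nothing.
It also fails if it takes over 72 s, if anything falls off the work surface, if the arm or the gripper's body presses on something with over 40 N, if the wrist force passes 120 N, or if a joint passes its speed limit or range.

## Robot

A 7-joint arm with a two-finger parallel gripper is mounted at the origin on a cart in front of the work surface, level with it; the furniture and walls round the work are solid. World frame = base frame: x ahead of the robot, y to its left, z up, the work surface at z = 0. Lengths are in mm, angles in rad, forces in N, time in s.
With the tool pointing down it reaches from about 400 to 850 mm from the base axis. Payload 10.4 kg.
Tool frame: the origin (TCP) lies at the very end of the fingers, on their centre line; the grasp point (between the pads) lies 19 mm behind it; z points along the fingers, y is the line along which they close (so a half turn about z gives the same grasp; the last joint's range is limited). The gripper opens to 85 mm and grips with 20 to 120 N. Pads are 22 mm wide; open, the fingers measure 114 mm over their backs; the gripper's body (76 mm by 85 mm) begins 54 mm behind the grasp point. The pads swing forward as they close: fully open they stand 13 mm farther back than shut.
Start: joints at [1.188, 0.332, -0.065, 1.46, 0.022, 1.35, -0.088], TCP at [220.077, -584.994, 231.338] pointing down, gripper open.
Joint ranges: [-2.6, 2.6], [-0.5, 2.12], [-1.47, 1.34], [0.16, 2.42], [-1.27, 4.41], [0.06, 2.06], [-2.6, 2.6]. Speed limits (rad/s): [2.22, 2.22, 2.79, 2.79, 3.14, 3.14, 3.14].

## Interface

Orientations are given as a unit quaternion [w, x, y, z].
In Python, from station import arm gives the robot as it stands. The module is installed in compiled form; this text tells all that it offers.
- The arm moves only by the shell command python3 -m pendant 'ROWS' [OPENING]. ROWS is a JSON list of rows, 1 to 12 of them, each of 4 numbers: dx, dy, dz in mm, then a turn about the tool's z in rad; each row is the pose to reach, as a shift and turn from the pose commanded when the command began, along the tool's axes at that moment; what a row does not reach only later rows make up. A row lasts 1/10 s, in which the tool goes at most 50 mm and 0.15 rad, less where a joint would pass 70% of its speed; a pose out of reach is approached as far as the arm can. OPENING is the opening from 0.0 (shut) to 1.0 (fully open), set as the command begins (- or left out keeps the last). The fingers move at their own pace and stop on an object; the grip force is fixed at half the most. Time passes only in rows, so rows that do not move let the fingers close. It prints the time, the measured TCP pose, the force, the opening and the grip force at its end.
- arm.sense(): the state, without advancing time (a new reading comes with each control period).
- arm.get_image(name): name is "scene" or "top" or "wrist"; returns a dict with "pixels" (400x640x3 uint8, red, green, blue), "mtx" (3x3 intrinsics, pixels), "D" ([k1, k2, p1, p2, k3] as OpenCV has them; the pictures are not rectified), "T" (4x4, takes a point from camera to world coordinates). Camera axes: x right, y down, z forward; pixel columns grow to the right and rows downward; lengths in mm; the calibration is good to about 2 mm. A picture is of the moment at which its call begins. There is no depth.
- arm.job_done(): hands the job in; it is judged then, once.
The state is a dict: "t": time; "joint_pos": joint angles; "joint_vel": joint speeds; "joint_efforts": joint torques, N m; "eef_pos": TCP position; "eef_rot": TCP orientation; "force": force on the tool from outside, world axes, zero at the start; "ft_torque": the same for the moment, N m; "gripper_width": opening from 0.0 (shut) to 1.0 (fully open); "gripper_force": force on a finger pad.
Only numpy, scipy, OpenCV 4.12 (cv2) and the standard library are available. Lean on these libraries where they do the work, as an engineer would, in place of code of your own. Each camera call takes 0.05 s, during which the arm holds its last target. There are 200 camera calls.

## Working session

There is one attempt and no reset: what is moved stays moved. The work goes in short steps, Python scripts to look and compute and a shell command to move; the robot and the scene stay as the last step left them, time stands still between calls to the robot, and variables do not carry over. Pictures are saved under pics/ and viewed, at most 10 in all, crops included, and the job is handed in when it is done.

```bash
mkdir -p pics; cat > h.py <<'E'
import numpy as np, cv2, pickle
from station import arm
def snap(n,tag):
    d=arm.get_image(n); pickle.dump(d,open(f'pics/{tag}.pkl','wb')); return d
def load(tag): return pickle.load(open(f'pics/{tag}.pkl','rb'))
def ray(d,uv):
    p=cv2.undistortPoints(np.array(uv,float).reshape(-1,1,2),np.array(d['mtx'],float),np.array(d['D'],float)).reshape(-1,2)
    T=np.array(d['T']); r=np.c_[p,np.ones(len(p))]@T[:3,:3].T
    return T[:3,3],r/np.linalg.norm(r,axis=1)[:,None]
def atz(d,uv,z):
    o,r=ray(d,uv); return o+r*((z-o[2])/r[:,2])[:,None]
def tri(obs):  # [(d,uv)..] -> point, residuals
    A=np.zeros((3,3));b=np.zeros(3);L=[]
    for d,uv in obs:
        o,r=ray(d,[uv]);P=np.eye(3)-np.outer(r[0],r[0]);A+=P;b+=P@o;L.append((o,P))
    x=np.linalg.solve(A,b); return x,[np.linalg.norm(P@(x-o)) for o,P in L]
def proj(d,X):
    T=np.linalg.inv(np.array(d['T'])); rv=cv2.Rodrigues(T[:3,:3])[0]
    return cv2.projectPoints(np.array(X,float).reshape(-1,1,3),rv,T[:3,3],np.array(d['mtx'],float),np.array(d['D'],float))[0].reshape(-1,2)
def save(d,n,c=None,s=1):
    im=d['pixels'][:,:,::-1]
    if c: im=im[c[1]:c[3],c[0]:c[2]]
    if s!=1: im=cv2.resize(im,None,fx=s,fy=s,interpolation=cv2.INTER_CUBIC)
    cv2.imwrite(f'pics/{n}.png',im)
E
python3 - <<'E'
from h import *
for n in ['scene','top']:
    d=snap(n,n); save(d,n); print(n,np.round(d['T'],3).tolist(),np.round(d['mtx']).tolist())
print(arm.sense())
E
```

```text
scene [[-0.861, -0.211, 0.464, 67.093], [-0.509, 0.37, -0.777, 339.76], [-0.007, -0.905, -0.425, 479.981], [0.0, 0.0, 0.0, 1.0]] [[386.0, 0.0, 317.0], [0.0, 386.0, 202.0], [0.0, 0.0, 1.0]]
top [[-0.101, -0.974, 0.203, 296.443], [-0.995, 0.1, -0.013, -396.206], [-0.007, -0.203, -0.979, 1071.486], [0.0, 0.0, 0.0, 1.0]] [[381.0, 0.0, 320.0], [0.0, 381.0, 202.0], [0.0, 0.0, 1.0]]
{'t': 0.1, 'joint_pos': array([ 1.18841193,  0.33281343, -0.0646943 ,  1.46087684,  0.02158952,
        1.34985726, -0.08850152]), 'joint_vel': array([ 0.00066183, -0.0016117 ,  0.00193407, -0.00228698,  0.0016565 ,
        0.00054102,  0.00118681]), 'joint_efforts': array([ 3.04156674e-03, -6.26742053e+01,  5.00405801e-02, -3.92429888e+01,
        1.63844763e-02,  7.03750789e-03,  3.83248880e-05]), 'eef_pos': array([ 219.92661936, -584.67404318,  230.58317129]), 'eef_rot': array([-6.15151855e-04,  9.83861859e-01,  1.78928603e-01, -1.36000845e-04]), 'force': array([-0.27567782, -0.09043685,  0.27028798]), 'ft_torque': array([ 0.03433716, -0.03362722,  0.01093439]), 'gripper_force': 0.0, 'gripper_width': 1.0032970015184721}
```

View pics/scene.png

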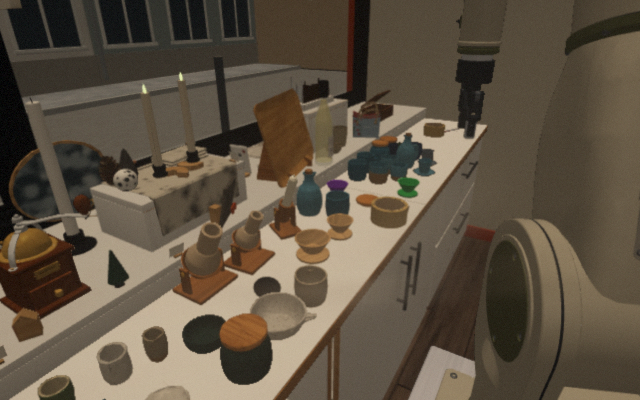

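View pics/top.png

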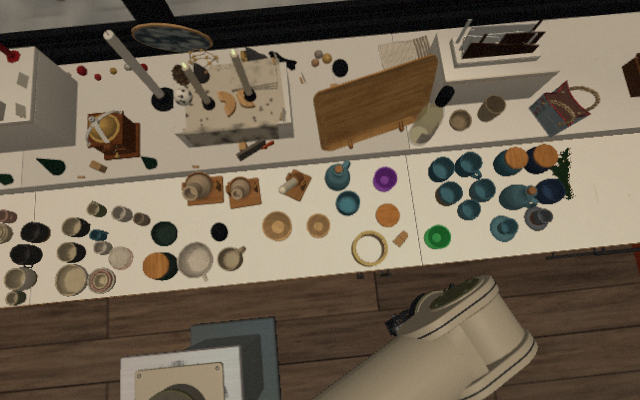

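Scene: large vase/cradle at (205,262), small at (248,243), candle at (288,208), wooden stands at (312,245) large and (340,226) small. The stand_small candidates are wooden (340,226), green (407,186) and purple (337,190), and the wooden one fits. In the top view the stands are at (277,226) and (318,226), with green at (437,237) and purple at (385,180). Next I'll confirm this in enlarged crops.

```bash
python3 - <<'E'
from h import *
save(load('scene'),'scene_c',(170,170,370,305),4)
save(load('top'),'top_c',(170,160,340,260),4.7)
E
```

```text
(no output)
```

View pics/scene_c.png

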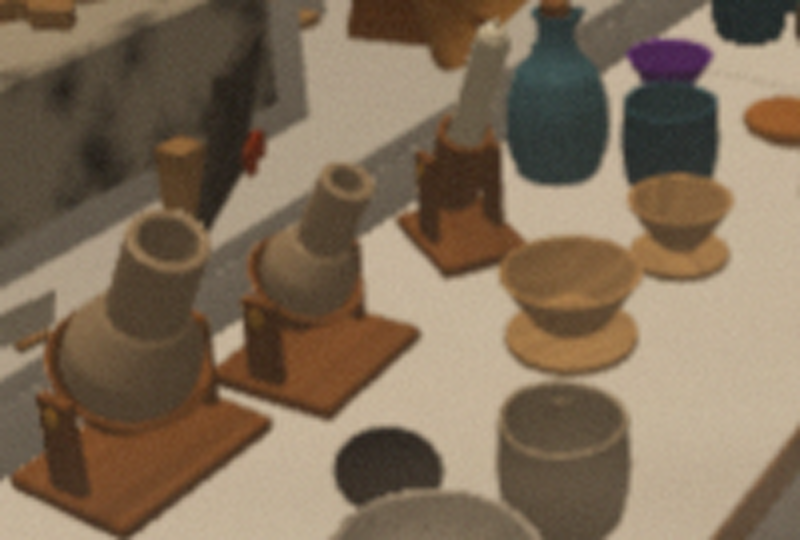

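View pics/top_c.png

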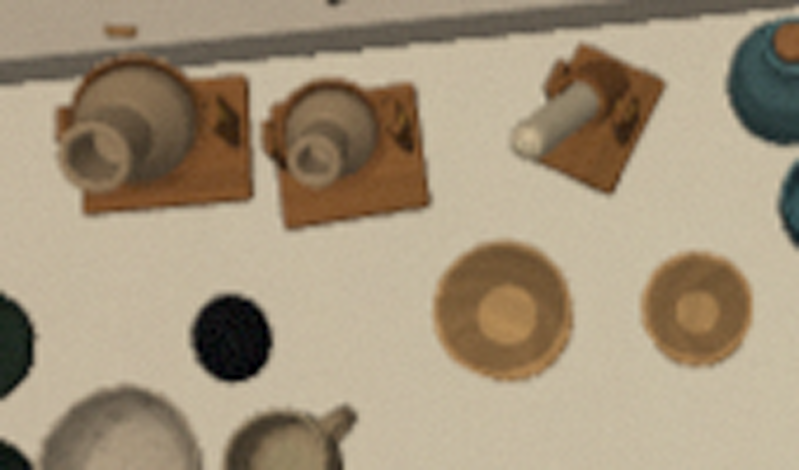

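```bash
python3 - <<'E'
from h import *
S,T=load('scene'),load('top')
s=lambda u,v:(170+(u+.5)/4-.5,170+(v+.5)/4-.5)
t=lambda u,v:(170+(u+.5)/4.7-.5,160+(v+.5)/4.7-.5)
for n,a,b in [('mouthL',(167,241),(96,155)),('mouthS',(348,184),(316,160)),('candtop',(490,35),(525,141)),('rimL',(570,272),(503,310)),('rimS',(681,208),(696,308))]:
    x,r=tri([(S,s(*a)),(T,t(*b))]); print(n,x.round(1),np.round(r,1))
for n,z,P in [('plateL',10,[(245,75),(252,197),(85,213)]),('plateS',10,[(414,84),(429,204),(288,228)]),('plateC',10,[(582,45),(664,82),(610,192)])]:
    X=atz(T,[t(*p) for p in P],z); print(n,X.round(1).tolist())
    for i in range(2): e=X[i+1]-X[i]; print('  ',np.linalg.norm(e).round(1),np.degrees(np.arctan2(e[1],e[0])).round(1))
for n,z,p in [('stL',46,(503,310)),('stS',42,(696,308))]: print(n,atz(T,[t(*p)],z).round(1))
print('scene plate L',atz(S,[s(15,480),s(122,533),s(270,423)],8).round(1).tolist())
E
```

```text
mouthL [546.  -86.2 139. ] [1. 1.]
mouthS [ 535.4 -200.2  120. ] [1.4 1.4]
candtop [ 524.3 -318.   163.1] [0.5 0.5]
rimL [ 454.9 -287.1   46.9] [0.2 0.2]
rimS [ 445.1 -398.6   38.1] [1.2 1.2]
plateL [[622.7, -136.0, 10.0], [545.4, -136.5, 10.0], [545.9, -34.8, 10.0]]
   77.3 -179.6
   101.8 89.7
plateS [[606.2, -239.5, 10.0], [530.1, -243.4, 10.0], [524.0, -157.3, 10.0]]
   76.2 -177.0
   86.3 94.0
plateC [[620.4, -344.5, 10.0], [591.6, -392.6, 10.0], [526.2, -353.4, 10.0]]
   56.0 -120.9
   76.3 149.0
stL [[ 455.3 -286.9   46. ]]
stS [[ 445.6 -398.1   42. ]]
scene plate L [[620.6, -37.8, 8.0], [546.1, -36.0, 8.0], [543.9, -136.2, 8.0]]
```

```bash
R='[489,-349,0,0.36]'; python3 -m pendant '[[489,-349,0,0.36],[489,-349,0,0.36],[489,-349,0,0.36],[489,-349,0,0.36],[489,-349,0,0.36],[489,-349,0,0.36],[489,-349,0,0.36],[489,-349,0,0.36],[489,-349,0,0.36],[489,-349,0,0.36],[489,-349,0,0.36],[489,-349,0,0.36]]' 1.0; python3 -c "
from station import arm;print(arm.sense()['joint_pos'])"
```

```text
t: 1.3
eef_pos: [554.1, -86.6, 231.2]
eef_rot: [0.0, 1.0, -0.0, -0.0]
force: [0.9, -0.4, -0.4]
gripper_width: 1.0
gripper_force: 0.0
[ 0.47688383  0.22565654 -0.46730951  1.61470494  0.10424283  1.32614851
 -1.57694758]
```

```bash
python3 -m pendant '[[1,0,50,0],[1,0,90,0],[1,0,110,0],[1,0,129,0],[1,0,129,0]]'; python3 -m pendant '[[0,0,0,0],[0,0,0,0],[0,0,0,0],[0,0,0,0],[0,0,0,0],[0,0,0,0],[0,0,0,0],[0,0,0,0]]' 0.0; python3 - <<'E'
from h import *
d=snap('scene','s2'); save(d,'s2',(170,150,300,310),3.7)
E
```

```text
t: 1.8
eef_pos: [552.4, -88.1, 99.4]
eef_rot: [-0.0, 1.0, -0.0, -0.003]
force: [-0.4, 0.1, 0.1]
gripper_width: 0.998
gripper_force: 0.0
t: 2.6
eef_pos: [555.1, -88.4, 103.6]
eef_rot: [0.0, 1.0, -0.0, 0.001]
force: [-3.3, 0.2, 6.4]
gripper_width: 0.518
gripper_force: 60.5
```

View pics/s2.png

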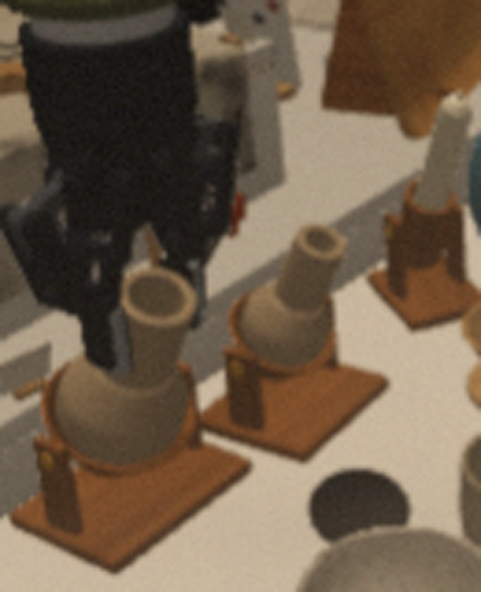

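```bash
python3 -m pendant '[[-7,0,-14,0],[-14,0,-28,0],[-20,0,-40,0],[-25,0,-85,0],[-30,0,-130,0],[-60,20,-140,0],[-100,50,-140,0],[-128,90,-140,0],[-128,135,-140,0],[-128,180,-140,0],[-128,199,-140,0],[-128,199,-140,0]]'; python3 -m pendant '[[0,0,40,0],[0,0,80,0],[0,0,120,0],[0,0,125,0],[0,0,125,0]]'
```

```text
t: 3.85
eef_pos: [425.1, -290.0, 242.6]
eef_rot: [0.0, 1.0, -0.002, -0.0]
force: [-0.3, 0.4, -2.9]
gripper_width: 0.519
gripper_force: 62.8
t: 4.35
eef_pos: [426.4, -286.2, 117.8]
eef_rot: [-0.001, 1.0, 0.0, -0.0]
force: [0.5, -0.6, -3.4]
gripper_width: 0.521
gripper_force: 63.0
```

Holding the vase above the stand. I'll check with one picture that it is still tilted and on line.

```bash
python3 - <<'E'
from h import *
d=snap('scene','s3'); save(d,'s3',(260,150,390,275),4.5)
print(arm.sense()['eef_pos'])
E
python3 -m pendant '[[1,0,5,0],[1,0,10,0],[1,0,13,0],[1,0,13,0]]'
```

```text
[ 427.35003578 -287.01906928  119.20387598]
t: 4.8
eef_pos: [427.3, -287.2, 104.2]
eef_rot: [-0.0, 1.0, -0.0, -0.0]
force: [-0.2, -0.1, -3.8]
gripper_width: 0.516
gripper_force: 63.0
```

View pics/s3.png

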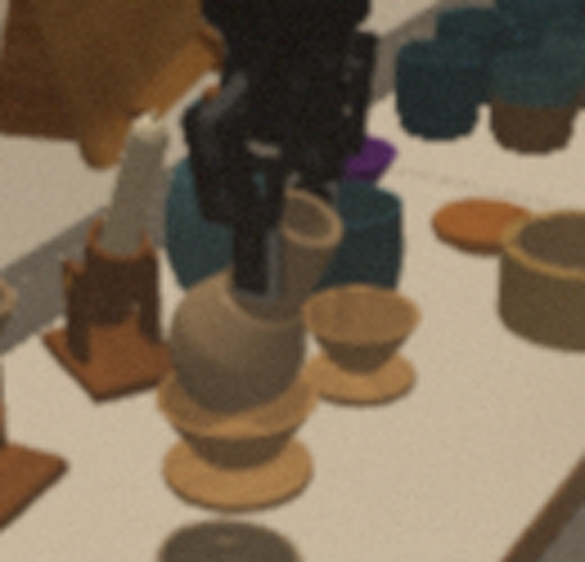

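The vase is still tilted about 27° (mouth at (318,215) in the crop), with its foot over the cup at (237,395). I'll lower it until it touches.

```bash
python3 -m pendant '[[0,0,2,0],[0,0,2,0]]';python3 -m pendant '[[0,0,2,0],[0,0,2,0]]'; python3 -m pendant '[[0,0,2,0],[0,0,2,0]]'
```

```text
t: 5.0
eef_pos: [427.3, -287.3, 102.2]
eef_rot: [-0.0, 1.0, -0.0, -0.0]
force: [0.1, 0.1, -3.7]
gripper_width: 0.521
gripper_force: 63.0
t: 5.2
eef_pos: [427.3, -287.3, 100.1]
eef_rot: [-0.0, 1.0, -0.0, -0.0]
force: [0.1, -0.4, -3.6]
gripper_width: 0.517
gripper_force: 63.0
t: 5.4
eef_pos: [427.6, -287.7, 98.6]
eef_rot: [0.0, 1.0, -0.0, 0.0]
force: [-0.1, -1.3, -0.9]
gripper_width: 0.517
gripper_force: 63.2
```

```bash
python3 -m pendant '[[4,0,0,0],[8,0,0,0],[8,0,0,0]]'; python3 -m pendant '[[4,0,0,0],[8,0,0,0],[8,0,0,0]]';
```

```text
t: 5.7
eef_pos: [431.4, -288.5, 99.6]
eef_rot: [0.0, 1.0, -0.001, -0.004]
force: [-26.4, 2.1, 27.9]
gripper_width: 0.515
gripper_force: 66.5
t: 6.0
eef_pos: [439.4, -289.9, 101.3]
eef_rot: [0.001, 1.0, -0.002, -0.004]
force: [-31.6, 2.3, 42.2]
gripper_width: 0.518
gripper_force: 70.6
```

```bash
python3 -m pendant '[[0,0,-4,0],[0,0,-4,0]]'; python3 - <<'E'
from h import *
d=snap('scene','s4'); save(d,'s4',(260,150,390,275),4.5)
E
```

```text
t: 6.2
eef_pos: [440.6, -288.9, 103.0]
eef_rot: [0.001, 1.0, -0.001, -0.002]
force: [-15.5, -1.4, 14.0]
gripper_width: 0.518
gripper_force: 67.3
```

View pics/s4.png

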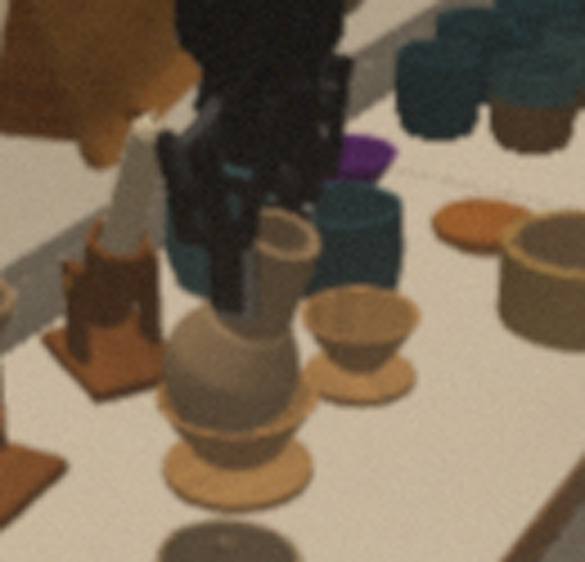

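It is pivoting: the neck has moved and the tilt is roughly halved. I'll carry on.

```bash
python3 -m pendant '[[3,0,0,0],[6,0,0,0],[6,0,0,0]]'; python3 -m pendant '[[3,0,0,0],[6,0,0,0],[6,0,0,0]]'
```

```text
t: 6.55
eef_pos: [446.4, -289.4, 104.1]
eef_rot: [0.001, 1.0, -0.001, -0.003]
force: [-21.7, 0.1, 25.5]
gripper_width: 0.517
gripper_force: 69.3
t: 6.85
eef_pos: [453.5, -289.9, 105.0]
eef_rot: [0.002, 1.0, -0.001, -0.001]
force: [-19.7, -1.4, 29.1]
gripper_width: 0.521
gripper_force: 70.5
```

```bash
python3 -m pendant '[[2,0,-3,0],[4,0,-3,0],[4,0,-3,0]]'; python3 -m pendant '[[2,0,0,0],[4,0,0,0],[4,0,0,0]]'
```

```text
t: 7.15
eef_pos: [456.9, -289.6, 106.4]
eef_rot: [0.001, 1.0, -0.001, -0.002]
force: [-14.6, -2.1, 15.3]
gripper_width: 0.518
gripper_force: 69.1
t: 7.45
eef_pos: [461.5, -289.6, 107.2]
eef_rot: [0.001, 1.0, -0.001, -0.002]
force: [-14.8, -2.5, 20.1]
gripper_width: 0.518
gripper_force: 69.0
```

```bash
python3 -m pendant '[[-3,0,0,0],[-5,0,2,0],[-7,0,4,0],[-7,0,4,0]]'; python3 -m pendant '[[-1,0,3,0],[-1,0,3,0],[-1,0,3,0]]'
```

```text
t: 7.85
eef_pos: [455.7, -288.4, 101.6]
eef_rot: [0.001, 1.0, -0.001, -0.0]
force: [-3.7, -3.5, 2.5]
gripper_width: 0.518
gripper_force: 67.7
t: 8.15
eef_pos: [454.6, -288.7, 98.9]
eef_rot: [0.001, 1.0, -0.001, -0.001]
force: [-7.2, -3.5, 6.8]
gripper_width: 0.517
gripper_force: 68.0
```

```bash
python3 -m pendant '[[0,-1,2,0],[0,-1,2,0]]'; python3 -m pendant '[[0,0,2,0],[0,0,2,0]]';python3 - <<'E'
from h import *
d=snap('scene','s5'); save(d,'s5',(260,150,390,275),4.5)
E
```

```text
t: 8.35
eef_pos: [454.4, -288.7, 97.9]
eef_rot: [0.002, 1.0, -0.001, -0.001]
force: [-12.1, -4.3, 16.1]
gripper_width: 0.517
gripper_force: 68.7
t: 8.55
eef_pos: [454.3, -289.1, 96.6]
eef_rot: [0.002, 1.0, -0.001, -0.001]
force: [-13.5, -5.5, 22.8]
gripper_width: 0.514
gripper_force: 69.2
```

View pics/s5.png

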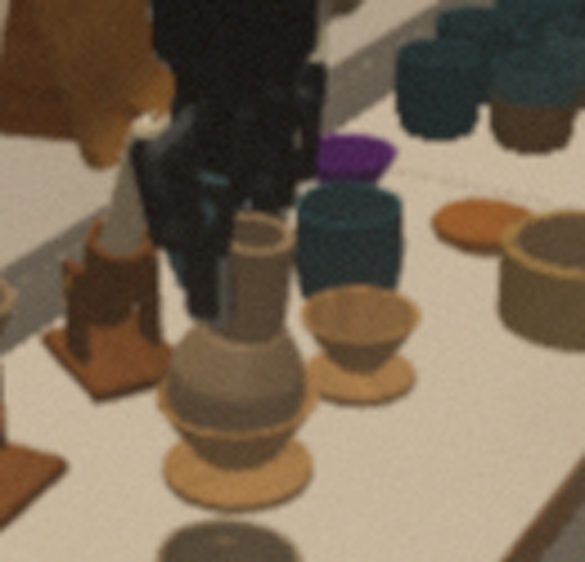

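```bash
python3 - <<'E'
from h import *
d=load('s5')
for X in [(455.2,-287,136),(450,-287,136),(445,-287,136),(455.2,-287,141)]:
    p=proj(d,[X])[0]; print(X,(((p-[260,150])+.5)*4.5-.5).round(1))
E
python3 -m pendant '[[3,0,-1,0],[6,0,-1,0],[6,0,-1,0]]'
```

```text
(455.2, -287, 136) [232.8 231.3]
(450, -287, 136) [242.3 233.7]
(445, -287, 136) [251.5 235.9]
(455.2, -287, 141) [232.7 221.6]
t: 8.9
eef_pos: [460.7, -289.0, 97.5]
eef_rot: [0.002, 1.0, -0.001, -0.0]
force: [-12.7, -5.2, 20.4]
gripper_width: 0.518
gripper_force: 68.3
```

```bash
python3 -m pendant '[[3,0,-1,0],[5,0,-1,0],[5,0,-1,0]]';  python3 - <<'E'
from h import *
d=snap('scene','s6'); save(d,'s6',(260,150,390,275),4.5)
w=snap('wrist','w6')
print(np.round(w['T'],2).tolist())
d=load('s5')
for X in [(455.2,-287,0),(455.2,-287,46),(454.3,-289,116),(454.3,-289,97)]:
    p=proj(d,[X])[0]; print(X,(((p-[260,150])+.5)*4.5-.5).round(1))
im=np.hstack([cv2.resize(d['pixels'][185:240,290:330],None,fx=8,fy=8),cv2.resize(load('s6')['pixels'][185:240,290:330],None,fx=8,fy=8)]); 
w=cv2.resize(w['pixels'],None,fx=.7,fy=.7)[:, :]
c=np.zeros((440+0,640+448,3),np.uint8); c[:,:640]=im; c[:280,640:]=w
cv2.imwrite('pics/mix.png',cv2.resize(c,None,fx=.73,fy=.73)[:,:,::-1])
E
```

```text
t: 9.2
eef_pos: [465.3, -289.0, 98.2]
eef_rot: [0.002, 1.0, -0.001, -0.001]
force: [-12.5, -5.6, 18.4]
gripper_width: 0.515
gripper_force: 67.5
[[-0.0, -0.95, -0.32, 545.73], [-1.0, 0.0, -0.0, -289.09], [0.0, 0.32, -0.95, 241.02], [0.0, 0.0, 0.0, 1.0]]
(455.2, -287, 0) [236.6 476.8]
(455.2, -287, 46) [235.4 397.5]
(454.3, -289, 116) [237.2 268.4]
(454.3, -289, 97) [237.7 304. ]
```

View pics/mix.png

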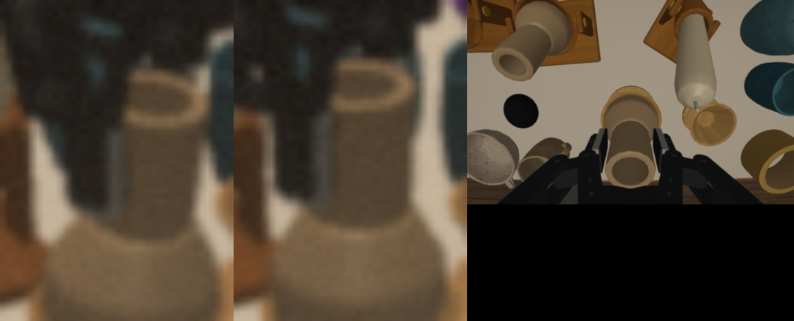

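```bash
cat >> h.py <<'E'
def circ(c,r,n=72):
    a=np.linspace(0,2*np.pi,n); return np.c_[c[0]+r*np.cos(a),c[1]+r*np.sin(a),np.full(n,c[2])]
E
python3 - <<'E'
from h import *
d=load('s6')
for x,z in [(455.2,136),(452,136),(455.2,139),(455.2,92)]:
    p=proj(d,circ((x,-287,z),20)); print(x,z,'u',p[:,0].min().round(1),p[:,0].max().round(1),'v',p[:,1].min().round(1),p[:,1].max().round(1))
g=cv2.cvtColor(d['pixels'],cv2.COLOR_RGB2GRAY)
for v in (199,205,212,218): print(v,g[v,300:330].tolist())
print(g[192:214,314].tolist())
E
```

```text
455.2 136 u 301.9 320.8 v 197.1 205.1
452 136 u 303.1 322.1 v 197.4 205.5
455.2 139 u 301.8 320.8 v 195.8 203.8
455.2 92 u 302.4 320.9 v 215.3 223.9
199 [25, 30, 38, 32, 28, 28, 38, 53, 67, 67, 70, 68, 66, 67, 69, 68, 68, 81, 105, 120, 101, 82, 130, 179, 177, 143, 58, 47, 48, 48]
205 [30, 30, 34, 44, 55, 72, 69, 58, 61, 67, 68, 65, 68, 70, 71, 71, 66, 67, 64, 65, 64, 93, 149, 179, 163, 107, 49, 44, 44, 42]
212 [35, 29, 33, 47, 68, 73, 62, 59, 69, 68, 68, 71, 72, 71, 65, 69, 70, 67, 69, 70, 109, 160, 183, 181, 182, 158, 94, 50, 45, 45]
218 [58, 46, 37, 50, 65, 68, 70, 65, 65, 71, 71, 73, 70, 70, 71, 71, 67, 71, 68, 75, 127, 174, 181, 182, 183, 180, 171, 142, 117, 97]
[31, 24, 37, 79, 104, 84, 72, 69, 69, 81, 98, 96, 71, 71, 68, 68, 69, 72, 69, 68, 65, 72]
```

```bash
python3 -m pendant '[[2,-2,0,0],[4,-2,0,0],[4,-2,2,0],[4,-2,4,0],[4,-2,4,0]]'; cat > chk.py <<'E'
from h import *
import sys
def edges(tag,rows,us):
    d=load(tag); g=cv2.cvtColor(d['pixels'],cv2.COLOR_RGB2GRAY).astype(float); g=cv2.GaussianBlur(g,(3,3),0)
    for v in rows:
        gr=np.diff(g[v,us[0]:us[1]]); i=np.argmax(gr); print(v,'edge',us[0]+i+.5, g[v,us[0]:us[1]].astype(int).tolist())
E
python3 - <<'E'
from chk import *
snap('scene','s7'); edges('s7',(199,203,207,211,215,218),(315,328))
print(load('s7')['pixels'][190:210,314].mean(1).astype(int).tolist())
E
```

```text
t: 9.8
eef_pos: [469.2, -289.3, 96.2]
eef_rot: [0.003, 1.0, -0.002, -0.0]
force: [-18.7, -8.4, 34.8]
gripper_width: 0.522
gripper_force: 67.3
199 edge 321.5 [82, 100, 110, 99, 75, 61, 79, 125, 165, 168, 129, 76, 50]
203 edge 321.5 [76, 71, 67, 63, 58, 58, 81, 127, 162, 154, 109, 63, 45]
207 edge 320.5 [68, 68, 67, 64, 63, 79, 119, 158, 173, 158, 114, 67, 46]
211 edge 319.5 [68, 67, 68, 75, 100, 140, 171, 182, 182, 173, 141, 91, 55]
215 edge 319.5 [68, 68, 68, 77, 106, 147, 173, 180, 182, 181, 171, 140, 98]
218 edge 319.5 [70, 68, 69, 76, 101, 140, 170, 180, 181, 181, 178, 165, 142]
[35, 30, 29, 28, 31, 60, 91, 91, 68, 63, 74, 94, 98, 72, 65, 62, 67, 62, 64, 64]
```

```bash
python3 -m pendant '[[-3,1,-2,0],[-4,1,-2,0],[-4,1,-2,0]]'; python3 -m pendant '[[0,0,0,0],[0,0,0,0],[0,0,0,0]]' 0.75;  python3 -m pendant '[[0,0,0,0],[0,0,0,0],[0,0,0,0]]' 1.0; python3 - <<'E'
from chk import *
snap('scene','s8'); edges('s8',(203,207,211,215,218),(315,328))
snap('wrist','w8')
print(load('s8')['pixels'][190:210,314].mean(1).astype(int).tolist())
E
```

```text
t: 10.15
eef_pos: [467.1, -288.0, 96.1]
eef_rot: [0.002, 1.0, -0.001, 0.001]
force: [-1.4, -7.8, 8.7]
gripper_width: 0.516
gripper_force: 65.5
t: 10.45
eef_pos: [466.7, -284.6, 94.1]
eef_rot: [-0.0, 1.0, 0.0, -0.0]
force: [-0.9, -0.0, 0.0]
gripper_width: 0.75
gripper_force: 0.0
t: 10.75
eef_pos: [466.4, -285.2, 94.2]
eef_rot: [-0.0, 1.0, -0.0, -0.0]
force: [-0.2, -0.3, -1.2]
gripper_width: 1.0
gripper_force: 0.0
203 edge 322.5 [88, 94, 99, 102, 98, 87, 87, 114, 147, 148, 109, 65, 46]
207 edge 321.5 [69, 67, 67, 68, 68, 81, 117, 157, 174, 158, 115, 68, 47]
211 edge 320.5 [70, 69, 68, 68, 69, 85, 125, 165, 180, 173, 141, 91, 55]
215 edge 320.5 [70, 70, 69, 67, 68, 85, 127, 167, 181, 180, 171, 141, 98]
218 edge 320.5 [68, 69, 69, 68, 70, 86, 127, 166, 181, 182, 179, 166, 142]
[30, 28, 26, 33, 23, 29, 35, 71, 88, 73, 64, 66, 65, 81, 96, 87, 64, 66, 66, 65]
```

```bash
python3 -m pendant '[[0,0,-50,0],[0,0,-100,0],[0,0,-140,0],[30,-40,-140,-0.058],[77,-85,-140,-0.058],[77,-85,-140,-0.058],[77,-85,-140,-0.058],[77,-85,-140,-0.058]]'; python3 - <<'E'
from h import *
print(arm.sense()['eef_pos'],arm.sense()['eef_rot'])
d=snap('scene','s9'); g=cv2.cvtColor(d['pixels'],cv2.COLOR_RGB2GRAY)
print(g[207,296:328].tolist(),g[214,296:328].tolist(),g[194:210,311].tolist())
E
```

```text
t: 11.65
eef_pos: [542.9, -201.1, 233.9]
eef_rot: [0.0, 1.0, 0.029, -0.0]
force: [-0.0, -1.1, -0.1]
gripper_width: 1.003
gripper_force: 0.0
[ 542.87092185 -201.10087947  233.94971777] [ 1.39294294e-04  9.99588445e-01  2.86829429e-02 -4.57190698e-04]
[151, 99, 55, 52, 53, 54, 57, 65, 68, 71, 69, 72, 67, 71, 71, 71, 73, 70, 72, 72, 70, 72, 66, 66, 72, 116, 168, 179, 165, 121, 58, 45] [176, 182, 183, 168, 136, 101, 74, 69, 68, 66, 70, 71, 76, 71, 70, 70, 70, 70, 74, 69, 71, 72, 73, 72, 76, 126, 177, 184, 181, 173, 129, 61] [62, 63, 65, 94, 106, 76, 68, 70, 69, 79, 99, 99, 75, 71, 71, 68]
```

The large vase is seated: its neck edges are at u=301.6 and 320.8, against 302 and 320.8 predicted. Next is the small vase.

```bash
python3 -m pendant '[[0,-1,50,0],[0,-1,100,0],[0,-1,130,0],[0,-1,151,0],[0,-1,151,0],[0,-1,151,0]]'; python3 -m pendant '[[0,0,0,0],[0,0,0,0],[0,0,0,0],[0,0,0,0],[0,0,0,0],[0,0,0,0],[0,0,0,0],[0,0,0,0]]' 0.0
```

```text
t: 12.3
eef_pos: [543.0, -200.6, 84.0]
eef_rot: [0.0, 1.0, 0.028, 0.0]
force: [-0.4, 0.3, 0.9]
gripper_width: 1.004
gripper_force: 0.0
t: 13.1
eef_pos: [543.8, -200.2, 84.1]
eef_rot: [0.001, 1.0, 0.029, 0.001]
force: [-1.8, -3.3, 5.5]
gripper_width: 0.384
gripper_force: 59.4
```

```bash
python3 -m pendant '[[-7,0,-14,0],[-14,0,-28,0],[-20,0,-40,0],[-24,0,-85,0],[-28,0,-130,0],[-45,40,-145,0],[-65,80,-145,0],[-90,120,-145,0],[-110,160,-145,0],[-132,192,-145,0],[-132,192,-145,0],[-132,192,-145,0]]'; python3 -m pendant '[[0,0,45,0],[0,0,90,0],[0,0,130,0],[0,0,139,0],[0,0,139,0],[0,0,139,0]]'; python3 -c "
from station import arm; print(arm.sense()['eef_pos'])"
```

```text
t: 14.3
eef_pos: [421.7, -399.1, 228.9]
eef_rot: [-0.0, 1.0, 0.028, 0.0]
force: [0.8, 0.1, -2.4]
gripper_width: 0.381
gripper_force: 60.2
t: 14.9
eef_pos: [424.2, -399.0, 91.8]
eef_rot: [0.001, 1.0, 0.029, 0.001]
force: [-0.6, 0.0, -1.6]
gripper_width: 0.386
gripper_force: 60.2
[ 424.150226   -398.96723487   91.80899352]
```

```bash
python3 -m pendant '[[0,0,4,0],[0,0,6,0],[0,0,6,0]]'; python3 -m pendant '[[0,0,2,0],[0,0,2,0]]'; python3 -m pendant '[[0,0,2,0],[0,0,2,0]]'; python3 -m pendant '[[0,0,2,0],[0,0,2,0]]'
```

```text
t: 15.2
eef_pos: [422.8, -398.8, 83.8]
eef_rot: [0.0, 1.0, 0.029, 0.0]
force: [-0.5, 0.5, -1.8]
gripper_width: 0.384
gripper_force: 60.2
t: 15.4
eef_pos: [422.6, -398.6, 81.2]
eef_rot: [-0.0, 1.0, 0.029, -0.0]
force: [-0.5, -0.5, -1.7]
gripper_width: 0.381
gripper_force: 60.2
t: 15.6
eef_pos: [422.9, -399.0, 79.5]
eef_rot: [0.0, 1.0, 0.029, 0.0]
force: [0.8, -0.4, -1.1]
gripper_width: 0.386
gripper_force: 60.4
t: 15.8
eef_pos: [422.9, -399.8, 78.2]
eef_rot: [0.001, 1.0, 0.028, 0.001]
force: [-1.4, -2.3, 4.4]
gripper_width: 0.385
gripper_force: 60.8
```

```bash
python3 -m pendant '[[3,0,-1,0],[6,0,-2,0],[6,0,-2,0]]'; python3 -m pendant '[[3,0,-1,0],[6,0,-1,0],[6,0,-1,0]]'; python3 -m pendant '[[3,0,-1,0],[6,0,-1,0],[6,0,-1,0]]'
```

```text
t: 16.1
eef_pos: [425.2, -399.9, 79.3]
eef_rot: [0.0, 1.0, 0.028, -0.003]
force: [-13.3, -2.2, 7.3]
gripper_width: 0.381
gripper_force: 60.5
t: 16.4
eef_pos: [429.7, -400.9, 81.0]
eef_rot: [0.001, 1.0, 0.027, -0.004]
force: [-18.9, -2.1, 16.3]
gripper_width: 0.383
gripper_force: 60.1
t: 16.7
eef_pos: [436.2, -401.1, 83.0]
eef_rot: [0.002, 1.0, 0.027, -0.003]
force: [-20.8, -2.0, 22.7]
gripper_width: 0.389
gripper_force: 59.1
```

```bash
python3 -m pendant '[[3,0,-1,0],[6,0,-2,0],[6,0,-2,0]]'; python3 -m pendant '[[3,0,0,0],[6,0,-1,0],[6,0,-1,0]]'; python3 - <<'E'
from chk import *
d=snap('scene','s10')
for z in (116,90,72): 
    p=proj(d,circ((445.5,-398.3,z),15)); print(z,'u',p[:,0].min().round(1),p[:,0].max().round(1),'v',p[:,1].min().round(1),p[:,1].max().round(1), p[:,1].mean())
edges('s10',(188,191,194,197,200,203),(338,365))
E
```

```text
t: 17.0
eef_pos: [443.1, -400.8, 85.2]
eef_rot: [0.002, 1.0, 0.027, -0.002]
force: [-17.9, -3.1, 18.5]
gripper_width: 0.387
gripper_force: 57.7
t: 17.3
eef_pos: [449.5, -400.7, 86.5]
eef_rot: [0.002, 1.0, 0.027, -0.002]
force: [-15.2, -4.4, 20.6]
gripper_width: 0.383
gripper_force: 57.8
116 u 333.3 346.2 v 189.6 194.8 192.16465586897272
90 u 333.2 345.9 v 199.5 204.9 202.20406026486842
72 u 333.2 345.7 v 206.3 211.8 209.01341517116168
188 edge 346.5 [31, 36, 50, 65, 72, 77, 86, 102, 119, 139, 158, 170, 174, 174, 175, 175, 174, 175, 177, 178, 179, 179, 180, 180, 180, 179, 180]
191 edge 347.5 [37, 46, 61, 76, 82, 83, 83, 82, 90, 119, 156, 176, 181, 181, 180, 180, 180, 180, 179, 177, 176, 176, 176, 175, 174, 173, 173]
194 edge 348.5 [59, 64, 64, 66, 68, 68, 68, 67, 67, 75, 102, 143, 172, 181, 181, 181, 181, 181, 181, 179, 173, 164, 156, 149, 141, 133, 129]
197 edge 348.5 [64, 65, 63, 65, 68, 69, 68, 66, 63, 61, 77, 121, 163, 179, 181, 180, 177, 167, 148, 127, 113, 107, 105, 104, 104, 103, 103]
200 edge 348.5 [64, 66, 64, 66, 68, 67, 64, 60, 52, 49, 69, 117, 162, 180, 181, 180, 173, 151, 117, 97, 96, 100, 101, 103, 104, 104, 104]
203 edge 349.5 [64, 65, 64, 67, 69, 68, 64, 56, 48, 47, 63, 104, 150, 175, 180, 180, 179, 175, 161, 137, 114, 98, 87, 83, 82, 83, 85]
```

```bash
python3 -m pendant '[[3,-1,-1,0],[5,-2,-1,0],[5,-2,-1,0]]'; python3 -m pendant '[[-2,0,1,0],[-5,0,3,0],[-7,0,5,0],[-7,0,5,0]]'; python3 -m pendant '[[0,0,2,0],[0,0,3,0],[0,0,3,0]]'; python3 - <<'E'
from chk import *
d=snap('scene','s11')
for v in (189,192,195,198,201,204): print(v,d['pixels'][v,328:355].mean(1).astype(int).tolist())
E
```

```text
t: 17.65
eef_pos: [455.0, -399.7, 87.7]
eef_rot: [0.003, 1.0, 0.027, -0.001]
force: [-11.8, -8.4, 16.1]
gripper_width: 0.383
gripper_force: 58.0
t: 18.05
eef_pos: [449.4, -398.3, 81.9]
eef_rot: [0.002, 1.0, 0.028, 0.0]
force: [-6.5, -7.1, 9.2]
gripper_width: 0.381
gripper_force: 58.6
t: 18.35
eef_pos: [449.0, -399.1, 80.1]
eef_rot: [0.003, 1.0, 0.027, -0.0]
force: [-10.3, -5.6, 20.7]
gripper_width: 0.382
gripper_force: 59.1
189 [32, 32, 31, 30, 29, 29, 27, 32, 34, 38, 28, 34, 48, 70, 80, 86, 99, 112, 119, 139, 167, 176, 175, 170, 168, 166, 164]
192 [33, 31, 29, 30, 29, 32, 27, 31, 30, 30, 34, 34, 65, 88, 90, 89, 95, 101, 99, 109, 147, 173, 177, 176, 177, 177, 177]
195 [41, 39, 39, 36, 28, 29, 33, 28, 36, 40, 52, 53, 56, 66, 64, 65, 62, 65, 61, 55, 72, 127, 172, 177, 176, 176, 177]
198 [55, 50, 48, 36, 33, 32, 31, 31, 35, 52, 65, 64, 61, 66, 64, 66, 68, 63, 62, 53, 50, 118, 172, 176, 176, 179, 178]
201 [41, 44, 39, 36, 31, 33, 32, 29, 38, 49, 66, 62, 60, 67, 66, 67, 63, 62, 57, 48, 58, 114, 168, 178, 177, 177, 175]
204 [48, 44, 47, 40, 37, 35, 34, 34, 36, 51, 69, 66, 60, 68, 66, 69, 62, 61, 50, 44, 53, 95, 152, 175, 173, 176, 176]
```

```bash
python3 -m pendant '[[3,0,-1,0],[6,0,-1,0],[6,0,-1,0]]'; python3 -m pendant '[[3,0,0,0],[5,0,1,0],[5,0,1,0]]'; python3 -m pendant '[[-3,0,-1,0],[-3,0,-1,0]]'; python3 - <<'E'
from chk import *
d=snap('scene','s12')
for v in (189,192,195,198,201,204): print(v,d['pixels'][v,328:355].mean(1).astype(int).tolist())
E
```

```text
t: 18.7
eef_pos: [454.9, -399.2, 80.9]
eef_rot: [0.003, 1.0, 0.027, -0.0]
force: [-10.5, -7.2, 18.6]
gripper_width: 0.378
gripper_force: 57.7
t: 19.0
eef_pos: [459.6, -399.8, 80.9]
eef_rot: [0.004, 1.0, 0.027, -0.0]
force: [-14.3, -7.0, 24.4]
gripper_width: 0.38
gripper_force: 57.1
t: 19.2
eef_pos: [457.7, -398.3, 80.4]
eef_rot: [0.003, 1.0, 0.028, 0.001]
force: [-5.7, -7.3, 10.8]
gripper_width: 0.377
gripper_force: 59.9
189 [36, 29, 25, 27, 33, 31, 30, 29, 34, 50, 68, 70, 76, 96, 111, 100, 108, 151, 172, 176, 176, 175, 173, 170, 167, 169, 162]
192 [26, 34, 27, 33, 32, 29, 28, 33, 47, 61, 71, 69, 67, 68, 66, 67, 73, 94, 124, 147, 163, 174, 175, 178, 175, 178, 172]
195 [32, 30, 33, 30, 32, 33, 48, 59, 63, 54, 64, 64, 64, 62, 61, 62, 52, 48, 48, 51, 70, 128, 172, 175, 176, 173, 176]
198 [31, 30, 34, 34, 30, 45, 58, 70, 63, 61, 65, 62, 63, 68, 66, 60, 54, 54, 56, 51, 53, 115, 170, 178, 176, 175, 174]
201 [34, 31, 32, 34, 30, 42, 58, 68, 64, 61, 66, 67, 64, 66, 64, 58, 51, 47, 44, 40, 54, 116, 171, 176, 177, 176, 176]
204 [30, 36, 33, 34, 35, 40, 55, 69, 64, 60, 68, 65, 69, 65, 62, 54, 53, 49, 46, 46, 52, 97, 150, 175, 175, 175, 175]
```

```bash
python3 -m pendant '[[-3,0,0,0],[-3,0,0,0]]'; python3 -m pendant '[[0,0,0,0],[0,0,0,0],[0,0,0,0]]' 0.6;  python3 -m pendant '[[0,0,0,0],[0,0,0,0],[0,0,-50,0],[0,0,-100,0],[0,0,-150,0],[0,0,-150,0]]' 1.0; python3 - <<'E'
from chk import *
d=snap('scene','s13')
for v in (189,192,195,198,201,204): print(v,d['pixels'][v,328:355].mean(1).astype(int).tolist())
print([d['pixels'][186:212,u].mean(1).astype(int).tolist() for u in (338,340)])
w=snap('wrist','w13')
for c,r in [((445.5,-398.3,116),15),((445.5,-398.3,116),9),((445.5,-398.3,42),33.5)]:
    p=proj(w,circ(c,r)); print(p.min(0),p.max(0))
E
```

```text
t: 19.45
eef_pos: [455.8, -397.9, 80.1]
eef_rot: [0.003, 1.0, 0.028, 0.001]
force: [-0.4, -7.3, 4.7]
gripper_width: 0.375
gripper_force: 59.7
t: 19.75
eef_pos: [455.5, -394.1, 78.0]
eef_rot: [-0.0, 1.0, 0.029, -0.0]
force: [-0.1, -0.9, 0.1]
gripper_width: 0.603
gripper_force: 0.0
t: 20.35
eef_pos: [458.1, -396.4, 236.2]
eef_rot: [0.004, 1.0, 0.029, 0.004]
force: [0.5, 0.5, -0.0]
gripper_width: 1.002
gripper_force: 0.0
189 [172, 141, 81, 48, 48, 44, 48, 49, 60, 62, 68, 73, 75, 73, 75, 74, 106, 151, 172, 173, 174, 174, 172, 172, 172, 166, 164]
192 [95, 70, 55, 50, 55, 52, 67, 96, 113, 97, 73, 67, 70, 69, 64, 70, 86, 108, 123, 140, 161, 176, 178, 176, 176, 176, 175]
195 [51, 46, 46, 46, 49, 45, 55, 68, 68, 70, 75, 80, 85, 89, 83, 74, 73, 70, 61, 57, 73, 127, 174, 177, 177, 178, 177]
198 [56, 53, 53, 55, 47, 51, 58, 65, 66, 64, 61, 66, 65, 63, 65, 64, 69, 66, 63, 53, 54, 116, 172, 176, 179, 179, 174]
201 [46, 43, 45, 41, 46, 48, 58, 66, 65, 63, 64, 69, 68, 68, 65, 69, 67, 65, 59, 50, 56, 114, 171, 177, 177, 176, 174]
204 [46, 43, 43, 46, 50, 48, 55, 64, 68, 63, 70, 66, 66, 67, 69, 68, 65, 68, 60, 53, 51, 97, 150, 175, 179, 176, 176]
[[68, 64, 56, 68, 87, 78, 73, 89, 94, 75, 64, 63, 61, 67, 66, 64, 66, 64, 70, 68, 64, 69, 70, 68, 75, 96], [65, 63, 55, 75, 86, 71, 70, 82, 95, 85, 66, 65, 65, 66, 65, 68, 65, 69, 66, 70, 63, 68, 64, 68, 71, 105]]
[302.969768 191.708264] [337.71713922 224.50060161]
[309.92286033 198.44576247] [330.76983294 218.11892738]
[288.86436654 155.03447724] [350.66699255 214.73124992]
```

Small vase seated: its neck edges are at u=333.7 and 346.3 and vertical, against 333.2 and 346 predicted. Now the candle.

```bash
python3 -m pendant '[[86,-63,0,0.6],[86,-63,0,0.6],[86,-63,0,0.6],[86,-63,0,0.6],[86,-63,0,0.6],[86,-63,0,0.6]]'; python3 - <<'E'
from h import *
s=arm.sense(); print(s['eef_pos'],s['eef_rot'],s['joint_pos'])
w=snap('wrist','w14'); t=load('w13')
save(w,'w14')
im=np.hstack([w['pixels'],np.zeros((400,0,3),np.uint8)])
cv2.imwrite('pics/w14.png',im[:,:,::-1])
E
```

```text
t: 21.05
eef_pos: [537.0, -327.0, 227.0]
eef_rot: [-0.0, 0.964, -0.266, -0.001]
force: [0.1, -0.4, 0.2]
gripper_width: 0.996
gripper_force: 0.0
[ 536.99604471 -326.98517999  227.02007727] [-5.71508364e-05  9.63883673e-01 -2.66321653e-01 -1.01913245e-03] [ 0.62062121  0.35117412 -0.18970545  1.4476287   0.06675796  1.35110356
 -1.6824056 ]
```

View pics/w14.png

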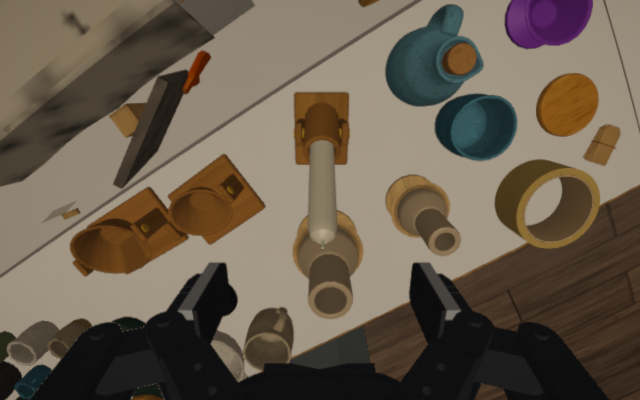

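The wrist view shows both vases upright in their stands (mouths at (330,300) and (443,238)). The candle is in line between the fingers, its top at (322,233) and the tube at (320,140).

```bash
python3 - <<'E'
from h import *
w=load('w14');S=load('scene');s=lambda u,v:(170+(u+.5)/4-.5,170+(v+.5)/4-.5)
print('mouthL',atz(w,[(330,299)],136),'mouthS',atz(w,[(443,239)],116))
print('candle top',tri([(w,(322,235)),(S,s(489,38))]), 'tube exit',tri([(w,(320,144)),(S,s(467,140))]))
E
python3 -m pendant '[[1,0,40,0],[2,0,80,0],[2,0,105,0],[2,0,117,0],[2,0,117,0],[2,0,117,0]]'; python3 -m pendant '[[0,0,0,0],[0,0,0,0],[0,0,0,0],[0,0,0,0],[0,0,0,0],[0,0,0,0],[0,0,0,0],[0,0,0,0],[0,0,0,0]]' 0.0
```

```text
mouthL [[ 457.32639201 -291.41265414  136.        ]] mouthS [[ 447.02641121 -401.35971881  116.        ]]
candle top (array([ 524.39509301, -320.9429287 ,  160.60330999]), [np.float64(1.8058691224395496), np.float64(1.805869122439395)]) tube exit (array([ 567.22607796, -348.87801404,   75.08277114]), [np.float64(1.732397761120378), np.float64(1.7323977611203731)])
t: 21.7
eef_pos: [539.9, -328.4, 112.7]
eef_rot: [0.0, 0.964, -0.268, 0.001]
force: [-0.2, 0.2, 1.1]
gripper_width: 0.998
gripper_force: 0.0
t: 22.6
eef_pos: [539.3, -328.5, 111.8]
eef_rot: [0.0, 0.963, -0.268, 0.0]
force: [-3.3, -0.9, 6.2]
gripper_width: 0.248
gripper_force: 58.5
```

```bash
python3 -m pendant '[[-5,0,-9,0],[-10,0,-18,0],[-15,0,-27,0],[-20,0,-36,0],[-25,0,-45,0],[-25,0,-45,0],[-25,0,-45,0]]'; python3 -m pendant '[[4,0,-2,0],[8,0,-4,0],[8,0,-4,0]]';  python3 -m pendant '[[4,0,-2,0],[8,0,-4,0],[8,0,-4,0]]'
```

```text
t: 23.3
eef_pos: [518.0, -315.0, 156.7]
eef_rot: [0.0, 0.963, -0.268, 0.0]
force: [-1.1, -1.8, -0.2]
gripper_width: 0.24
gripper_force: 58.6
t: 23.6
eef_pos: [523.8, -319.0, 159.3]
eef_rot: [-0.0, 0.963, -0.268, -0.002]
force: [-6.5, 1.0, 1.0]
gripper_width: 0.243
gripper_force: 58.8
t: 23.9
eef_pos: [531.0, -323.2, 163.2]
eef_rot: [-0.0, 0.963, -0.268, -0.002]
force: [-4.8, -0.8, -2.8]
gripper_width: 0.242
gripper_force: 58.7
```

```bash
python3 -m pendant '[[4,0,-2,0],[8,0,-3,0],[12,0,-4,0],[12,0,-4,0]]'; python3 -m pendant '[[4,0,-1,0],[8,0,-2,0],[12,0,-3,0],[12,0,-3,0]]'; cat > cand.py <<'E'
from h import *
def axis(tag,box,x0):
    """centre line of the pale candle in an image: column centre per row"""
    d=load(tag); im=d['pixels'].astype(int); r=[]
    for v in range(box[1],box[3]):
        row=im[v,box[0]:box[2]]; print(v,''.join('%4d'%x for x in row.mean(1)))
E
python3 - <<'E'
from h import *
snap('scene','s15');snap('top','t15');s=arm.sense(); print(s['eef_pos'])
d=load('s15'); P=s['eef_pos']
for dz in (60,20,0,-30,-60,-90): print(dz,proj(d,[P+[0,0,dz]])[0].round(1))
p=proj(d,[P+[0,0,-40]])[0].astype(int)
for v in range(150,232,5): print(v,''.join('%4d'%x for x in d['pixels'][v,p[0]-20:p[0]+20].mean(1)))
print(p)
E
```

```text
t: 24.3
eef_pos: [541.7, -329.6, 167.8]
eef_rot: [-0.0, 0.963, -0.268, -0.001]
force: [-5.3, -0.4, -1.2]
gripper_width: 0.244
gripper_force: 58.7
t: 24.7
eef_pos: [552.1, -335.7, 170.9]
eef_rot: [-0.0, 0.963, -0.268, -0.001]
force: [-5.3, 0.1, -1.0]
gripper_width: 0.242
gripper_force: 58.7
[ 551.97373736 -335.63451757  170.86922983]
60 [284.9 145.1]
20 [285.7 162.2]
0 [286.1 170.5]
-30 [286.6 182.6]
-60 [287.1 194.5]
-90 [287.6 206. ]
150   24  24  22  23  21  25  26  21  30  30  33  27  27  25  26  28  47  84 113 119 125 122 117 110  89  63  33  23  24  26  25  25  31  42  52  46  49  60  71  62
155   52  49  54  57  48  39  37  42  36  28  22  28  24  28  28  34  53  79  88  86  88  84  90  87  85  72  58  64  59  35  42  58  60  65  64  63  60  60  64  64
160   50  51  50  50  47  56  57  62  69  69  36  27  24  31  52  66  60  57  73  86  89  86  87  85  83  64  42  59  54  49  45  66  64  65  66  74  73  73  70  63
165   48  47  46  52  49  52  49  57  54  43  30  29  23  30  48  65  64  56  70  83  87  87  89  83  78  59  36  52  60  42  53  77  82  78  80  80  80  83  80  84
1
[... 1453 characters left out ...]
19  63  52  50  55  58  60  65
215   96  92  92  91  93  95  93  83  66  47  48  46  44  45  47  47  49  47  44  47  46  44  50  45  45  44  45  45  53 110 163 176 177 175 163 144 119  84  65  64
220   91  87  89  92  87  93 111 126  95  56  45  49  46  47  47  47  44  43  41  48  49  50  57  64  59  47  48  47  51  96 153 176 177 176 176 175 164 122  73  64
225  147 169 151 103  74  76  78  74  64  44  46  46  49  55  71  72  71  75  73  71  76  76  75  71  71  68  61  51  50  67 113 154 175 170 151 113  95 101 103  99
230  173 178 177 178 176 163 134  81  64  68  72  63  57  61  76  80  82  82  75  75  75  74  78  78  78  74  78  75  76  76  73  83  86  91  96  94  90  93  93  92
[286 186]
```

```bash
python3 -m pendant '[[4,0,-1,0],[8,0,-1,0],[12,0,-2,0],[17,0,-2,0],[18,0,-2,0],[18,0,-2,0]]'; cat > cand.py <<'E'
from h import *
def lean(tag,P,rows,ph=8.6,cam='scene'):
    d=load(tag); im=d['pixels'].mean(2)
    pts=[]
    for v in rows:
        # u of the vertical through TCP at row v
        zs=np.linspace(-110,80,96); q=proj(d,[P+[0,0,z] for z in zs]); u0=np.interp(v,q[::-1,1],q[::-1,0])
        a=int(u0)-12; row=im[v,a:a+25]
        print(v,round(u0,1),a,''.join('%4d'%x for x in row))
E
python3 - <<'E'
from cand import *
snap('scene','s16');s=arm.sense(); print(s['eef_pos'],s['force'])
lean('s16',s['eef_pos'],[146,149,152,155,158,161,164,176,179,182,185,188,191,194,197,200])
E
```

```text
t: 25.4
eef_pos: [567.1, -344.7, 173.3]
eef_rot: [-0.0, 0.963, -0.268, -0.001]
force: [-7.5, 0.7, 0.8]
gripper_width: 0.24
gripper_force: 59.2
[ 567.0382065  -344.64902305  173.28255007] [-7.08856538  0.65119163  1.48474125]
146 281.9 269   24  30  30  32  27  25  26  24  26  29  55  93 113 120 116 106  98  89  64  34  25  24  25  26  22
149 282.0 270   26  26  21  25  31  27  24  26  25  58  85  90  84  88  89  89  85  72  42  28  29  27  31  32  57
152 282.2 270   45  38  27  27  20  24  24  30  40  61  81  87  86  85  87  87  83  73  49  55  66  48  30  40  55
155 282.3 270   52  57  46  32  23  27  34  50  63  62  67  84  84  86  88  86  82  77  54  50  67  50  33  43  56
158 282.5 270   56  62  61  31  23  22  30  53  65  64  66  81  88  90  90  87  86  75  53  51  64  52  34  46  56
161 282.6 270   51  51  45  32  25  24  32  51  63  58  56  77  87  86  89  87  85  80  68  43  54  58  37  43  62
164 282.8 270   50  53  55  52  34  30  28  46  64  60  58  73  90  89  92  85  84  84  68  43  60  65  71  69  68
176 283.3 271   47  52  50  49  48  53  55  59  72  85  89  89  88  87
[... 264 characters left out ...]
60  59  73
185 283.8 271  157 158 157 156 154 152 146 109  71  73  88  90  87  88  88  87  86  98 126 152 156 154 155 155 154
188 283.9 271  156 156 154 152 154 155 154 158 149 130  93  87  88  90  92  87  87  87 116 153 157 156 148 134 118
191 284.0 272  155 156 153 159 155 156 152 155 133  95  89  89  89  88  90  88  86 101 113 103  96  92  90  89  95
194 284.2 272  154 158 156 153 156 154 154 154 135  91  84  90  89  89  92  87  88  86  89  96 100  99  97  92  84
197 284.3 272  153 156 156 154 156 155 151 141 119  98  90  90  88  89  91  89  86  88  95  96  96  93  93  93  82
200 284.5 272  156 153 139 126 108  94  89  92  89  88  85  88  87  88  90  86  87  76  71  75  83  96  91  91  80
```

```bash
python3 -m pendant '[[3,0,0,0],[3,0,0,0],[3,0,-45,0],[3,0,-90,0],[-30,2,-92,-0.14],[-60,4,-92,-0.28],[-95,6,-92,-0.42],[-122,8,-92,-0.54],[-122,8,-92,-0.54],[-122,8,-92,-0.54],[-122,8,-92,-0.54]]'; python3 - <<'E'
from cand import *
snap('scene','s17');snap('wrist','w17');s=arm.sense(); print(s['eef_pos'],s['eef_rot'],s['force'])
d=load('s17');im=d['pixels'].mean(2)
for z in (136,150,160): print(z,proj(d,[(455.2,-287,z)])[0].round(1))
for v in range(125,215,4): print(v,''.join('%4d'%x for x in im[v,295:330]))
E
```

```text
t: 26.55
eef_pos: [460.2, -288.9, 265.6]
eef_rot: [0.0, 1.0, -0.001, 0.001]
force: [0.7, 0.2, 0.3]
gripper_width: 0.238
gripper_force: 58.9
[ 460.02515724 -288.84304025  265.15720818] [-1.40664915e-04  9.99999136e-01 -1.26432800e-03  3.31823429e-04] [-0.4880475   0.93512191 -0.77512686]
136 [311.3 201. ]
150 [311.3 195. ]
160 [311.2 190.6]
125   60  59  61  55  45  25  23  21  20  24  27  29  47  68  62  60  65  84  86  84  75  54  46  63  83  86  88  87  90  87  88  91  86  90  88
129   63  59  58  58  46  24  25  28  20  20  26  28  44  66  63  54  67  84  85  83  72  58  49  66  89  90  86  88  92  90  90  84  86  84  87
133   60  61  58  60  52  32  28  24  22  25  23  27  41  64  62  60  67  87  82  83  72  61  65  85  85  87  86  88  84  89  89  86  86  83  85
137   61  61  58  58  47  26  27  28  27  23  28  28  44  63  67  64  71  83  86  80  77  60  61  88  86  88  89  87  88  90  86  88  86  87  80
141   55  56  57  56  59  65  70  65  62  63  59  61  62  64  65  62  76  84  84  85  81  83  84  85  86  88  85  87  90  84  88  88  83  79  81
145   56  56  51  50  53  56  52 
[... 1876 characters left out ...]
  60  60  60  58  61  64  70  76  79  83  90  90  91  89  84  75  79  71  62  58  60  77 133 172 173 143  65  56  58  50
201   89  81  61  50  54  57  55  66  94 110  97  72  63  61  67  64  63  68  67  64  67  67  69  84 107 105  86 124 171 160 117  56  43  43  42
205  107 106  64  52  52  50  51  56  60  63  65  70  75  83  84  90  90  91  87  85  81  72  68  68  66  65  96 142 171 156 103  51  45  42  40
209  112 165 144  80  57  49  55  55  59  63  63  63  65  66  66  67  64  63  68  63  64  69  65  65  61  74 125 172 175 174 137  58  43  46  45
213  118 171 173 160 125  81  61  58  62  66  64  65  67  66  64  67  65  69  68  71  68  68  68  62  67  74 123 170 176 172 155 105  53  48  56
```

```bash
python3 - <<'E'
from cand import *
w=load('w17');im=w['pixels'].mean(2)
for c,r in [((455.2,-287,136),20),((455.2,-287,136),14),((457,-288.8,173),11),((457,-288.8,250),11),((455.2,-287,46),41)]:
    p=proj(w,circ(c,r)); print(c,r,p.min(0).round(1),p.max(0).round(1))
for v in range(200,400,10): print(v,''.join('%4d'%x for x in im[v,272:368:2]))
E
```

```text
(455.2, -287, 136) 20 [294.3 174.1] [339.  216.8]
(455.2, -287, 136) 14 [301.  180.8] [332.3 210.6]
(457, -288.8, 173) 11 [304.5 194.4] [332.6 220.9]
(457, -288.8, 250) 11 [298.5 236. ] [338.1 271.5]
(455.2, -287, 46) 41 [282.  137.3] [352.4 206.1]
200  160 160 160 160 160 160 160 160 160 160 160 159 159 158 124 121 121  80  64  64  69  79  88  89  90  89  88  77  65  65  63  63 108 120 116 143 159 159 159 160 159 159 159 159 159 159 159 159
210  160 160 160 160 160 160 159 159 160 160 160 160 160 160 160 159 156 112  86  86  88  89  89  91  90  91  90  91  90  89  89 121 153 159 160 159 159 160 159 159 159 159 159 159 159 159 160 160
220  159 159 159 160 160 160 160 160 160 160 160 160 160 160 160 160 133  86  86  88  89  89  91  90  91  91  92  90  91  89  89  95 157 160 159 159 159 159 159 159 159 160 159 160 160 160 160 160
230  159 159 159 159 159 159 159 160 159 159 160 160 160 160 160 157  91  86  88  89  90  90  90  90  91  91  91  91  91  90  90  87 137 159 160 159 159 159 159 160 159 159 159 159 159 159 160 160
240  159 159 159 159 159 159 160 160 160 159 159 160 160 160 15
[... 2388 characters left out ...]
1 151 151 151 151 151 151 151 148 144 139 138 138 137 136 127  57  56  56  53  16  20  17  18  19  17  18  17
370   18  17  17  15  17  19  18  18  17  17  17  16  16  17  18  16  17  18  18  15  17  17  18  16  16  18  16  18  16  18  18  17  17  17  18  16  19  19  19  16  17  14  19  16  16  15  18  17
380   17  18  18  19  17  16  17  15  18  16  17  17  18  18  15  17  17  17  17  17  17  18  15  18  18  16  17  17  14  18  17  17  16  19  17  18  17  18  17  17  18  15  18  18  17  16  16  17
390   16  16  18  17  14  17  14  16  17  16  17  17  16  17  17  19  15  17  18  19  15  20  18  17  18  17  16  16  16  17  15  18  18  17  17  17  16  17  17  17  16  17  19  16  16  16  17  16
```

The candle is upright over the neck. Scene offset is 0.35 px and wrist offset 0.9 px, so I need only a sub-mm correction before lowering.

```bash
python3 -m pendant '[[-0.5,0.7,10,0],[-0.5,0.7,20,0],[-0.5,0.7,28,0],[-0.5,0.7,28,0],[-0.5,0.7,28,0]]'; python3 -m pendant '[[0,0,5,0],[0,0,10,0],[0,0,10,0]]'; python3 -m pendant '[[0,0,5,0],[0,0,10,0],[0,0,10,0]]'
```

```text
t: 27.15
eef_pos: [458.5, -289.5, 237.0]
eef_rot: [-0.0, 1.0, -0.001, -0.0]
force: [-0.0, 0.4, 0.1]
gripper_width: 0.245
gripper_force: 58.8
t: 27.45
eef_pos: [458.2, -289.4, 226.6]
eef_rot: [-0.0, 1.0, -0.001, -0.0]
force: [-0.9, 0.8, -0.3]
gripper_width: 0.241
gripper_force: 58.8
t: 27.75
eef_pos: [458.2, -289.3, 216.4]
eef_rot: [-0.0, 1.0, -0.001, -0.001]
force: [-0.7, 0.6, -0.2]
gripper_width: 0.24
gripper_force: 58.8
```

```bash
python3 -m pendant '[[0,0,5,0],[0,0,10,0],[0,0,10,0]]'; python3 -m pendant '[[0,0,5,0],[0,0,10,0],[0,0,10,0]]'; python3 -m pendant '[[0,0,3,0],[0,0,6,0],[0,0,6,0]]'; python3 - <<'E'
from h import *
d=snap('scene','s18'); im=d['pixels'].mean(2)
for v in (160,168,176,184,190,194,198,202,206,210,214): print(v,''.join('%4d'%x for x in im[v,295:330]))
E
```

```text
t: 28.05
eef_pos: [458.2, -289.3, 206.4]
eef_rot: [-0.0, 1.0, -0.001, -0.001]
force: [-0.1, -0.4, -0.4]
gripper_width: 0.242
gripper_force: 58.8
t: 28.35
eef_pos: [458.2, -289.4, 196.4]
eef_rot: [-0.0, 1.0, -0.001, -0.001]
force: [0.8, 0.1, -1.5]
gripper_width: 0.243
gripper_force: 58.8
t: 28.65
eef_pos: [458.4, -289.4, 190.9]
eef_rot: [-0.0, 1.0, -0.001, -0.0]
force: [0.4, 0.0, -0.9]
gripper_width: 0.241
gripper_force: 58.8
160   64  66  70  57  57  42  31  27  22  27  24  22  27  23  24  33  49  72  85  83  87  84  70  56  88 120 123 125 123 123 122 124 123 125 124
168   73  77  79  81  81  81  65  32  22  25  25  30  24  34  51  66  58  63  89  88  85  81  67  55 111 150 153 152 156 153 145 138 125 105 100
176   94 129 152 151 157 152 136  97  60  47  38  34  34  37  53  66  66  70  87  91  91  89  87  91  87  88  96 104 100  94  90  93  89  93  93
184  144 150 156 152 152 139 111  79  71  66  66  71  79  89  90  89  89  88  93  89  86  85  85  90  90  88  88  88  85  91 111 123  97  70  61
190   90  87  84  74  66  68  69  72  70  71  73  76  81  87  88  89  89  92  87  87  87  8
[... 223 characters left out ...]
  57  56  58  58  66  80  92  95  89  92  91  92  91  90  89  89  90  85  85  73  62  70 128 174 173 143  63  54  55  54
202   91  81  57  53  54  51  53  66  88 109 105  87  81  87  92  89  89  89  88  89  89  90  90 101 108  99  88 127 174 163 115  56  40  45  42
206  128 137  78  52  48  52  52  53  61  64  64  66  64  69  68  68  71  68  68  69  65  67  65  65  64  66 104 156 173 156 102  53  44  45  47
210  120 169 163 119  64  55  49  55  62  67  62  63  63  67  67  68  65  67  68  67  65  68  65  64  65  71 122 171 177 173 142  66  48  43  44
214  116 172 176 174 164 133  98  73  65  64  67  67  61  67  65  67  70  68  68  67  66  64  67  67  64  70 123 170 176 177 169 125  57  45  59
```

Candle is in the neck and the vase hasn't moved. I'll lower it to the floor.

```bash
python3 -m pendant '[[0,0,2,0],[0,0,4,0],[0,0,4,0]]'; python3 -m pendant '[[0,0,2,0],[0,0,4,0],[0,0,4,0]]'; python3 -m pendant '[[0,0,2,0],[0,0,3,0],[0,0,3,0]]'
```

```text
t: 29.0
eef_pos: [458.4, -289.5, 187.0]
eef_rot: [-0.0, 1.0, -0.001, -0.0]
force: [0.8, 0.0, -0.6]
gripper_width: 0.24
gripper_force: 58.8
t: 29.3
eef_pos: [458.4, -289.5, 183.0]
eef_rot: [-0.0, 1.0, -0.001, -0.0]
force: [-0.0, 0.0, 0.7]
gripper_width: 0.237
gripper_force: 58.8
t: 29.6
eef_pos: [458.5, -289.5, 180.1]
eef_rot: [-0.0, 1.0, -0.001, -0.0]
force: [-0.2, -0.4, -1.4]
gripper_width: 0.241
gripper_force: 58.8
```

```bash
python3 -m pendant '[[0,0,2,0],[0,0,2,0]]'; python3 -m pendant '[[0,0,2,0],[0,0,2,0]]'; python3 -m pendant '[[0,0,2,0],[0,0,2,0]]'
```

```text
t: 29.8
eef_pos: [458.5, -289.5, 178.1]
eef_rot: [-0.0, 1.0, -0.001, -0.0]
force: [0.1, -0.5, -0.4]
gripper_width: 0.242
gripper_force: 58.8
t: 30.0
eef_pos: [458.5, -289.4, 176.1]
eef_rot: [-0.0, 1.0, -0.001, -0.0]
force: [-0.6, -0.0, -0.7]
gripper_width: 0.244
gripper_force: 58.8
t: 30.2
eef_pos: [458.9, -289.7, 175.0]
eef_rot: [0.0, 1.0, -0.001, 0.0]
force: [-1.5, 0.3, 4.5]
gripper_width: 0.241
gripper_force: 59.5
```

Contact with the floor. Now release and withdraw straight up.

```bash
python3 -m pendant '[[0,0,0,0],[0,0,0,0],[0,0,0,0]]' 0.45; python3 -m pendant '[[0,0,0,0],[0,0,0,0],[0,0,-5,0],[0,0,-45,0],[0,0,-90,0],[0,0,-110,0],[40,0,-120,0],[90,-40,-120,0],[90,-90,-120,0],[90,-90,-120,0],[90,-90,-120,0]]' 1.0; python3 - <<'E'
from h import *
d=snap('scene','s19'); im=d['pixels'].mean(2)
for z in (244,238,200,136): p=proj(d,circ((455.2,-287,z),11)); print(z,p.min(0).round(1),p.max(0).round(1))
for v in (148,150,152,154,156,158,160,164,170,180,190,198,206,210,214): print(v,''.join('%4d'%x for x in im[v,295:330]))
print(arm.sense()['eef_pos'])
E
```

```text
t: 30.5
eef_pos: [458.5, -289.5, 174.2]
eef_rot: [-0.0, 1.0, -0.001, -0.0]
force: [-0.1, 0.4, 1.2]
gripper_width: 0.45
gripper_force: 0.0
t: 31.6
eef_pos: [549.5, -197.1, 294.8]
eef_rot: [-0.0, 1.0, 0.001, 0.0]
force: [-0.4, -0.8, 0.9]
gripper_width: 1.002
gripper_force: 0.0
244 [305.1 150.2] [316.1 153.6]
238 [305.1 153. ] [316.1 156.5]
200 [305.5 170.7] [316.3 174.5]
136 [306.1 198.8] [316.6 203.2]
148   58  58  56  61  59  60  64  66  65  64  62  63  66  58  60  61  62  63  80  85  89  88  90  86  88  89  93  95  99  99  95  88  81  82  86
150   54  56  59  58  58  65  64  64  64  60  58  60  58  59  61  61  59  68  79  87  90  86  88  96  98  98 100 102 102 101  98  89  82  83  82
152   57  61  60  59  60  61  64  61  61  64  56  61  61  61  67  84  93  77  87 105 104  94  98 101 100  98  95 101 101 101 100  97  94  91  85
154   61  59  57  66  65  63  64  63  67  66  63  67  69  69  70  81 101 114 126 134 115 100 100  95  98 100 100 101  97 103 102 101  96  90  86
156   59  60  59  66  69  66  64  65  60  61  68  75  81 101 135 155 157 161 159 148 122  99 100  99 101 105 104 105
[... 822 characters left out ...]
  90  88  86  87  88  86  76  65  66 109 157 173 178 175 177 178 176 171 152
198   87  81  57  54  60  60  61  59  57  64  81  91  91  86  87  88  88  90  88  90  86  85  88  86  76  61  73 128 174 173 140  64  59  55  54
206  124 137  81  56  50  52  55  56  60  63  66  62  64  67  68  68  67  70  69  67  67  66  65  68  64  68 101 154 173 156 105  54  44  43  44
210  119 172 164 119  64  52  53  56  61  67  60  65  67  70  68  66  62  69  71  68  68  69  64  69  64  71 121 170 178 174 142  66  48  44  44
214  118 172 176 179 162 132  96  72  64  64  65  66  64  64  68  71  63  66  66  70  69  69  64  66  64  72 125 173 177 177 169 128  59  48  62
[ 548.75786528 -199.5866773   294.72984341]
```

```bash
python3 -c "
from station import arm; print(arm.job_done())"
```

```text
the job is handed in; nothing more can be done
None
```

The job is handed in after about 32 s of the 72 s allowed: both vases stand upright in their own stands, and the candle is wick up on the floor of the large vase's neck; I checked the final placing from scene-camera pixel readings rather than a viewed picture.

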